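Count along the rack and push the module into the third bay

TASK

Starting at the bay beside the round post, run a closed fingertip along the top of the rack's front rail, over the first, second and third bays, full ones counted too, and no further. Then push the loose module that lies in front of the rack along the bench into that third bay until it is fully home against the back. Do not grip or lift the module, leave the two parked modules, the carton and the screwdriver where they are, and finish clear of everything.

Things in the scene. Friction and masses are not known exactly. Their poses are not given: they have to be found in the camera images.
- rack: Aluminium rack fixed to the bench, six open bays side by side, no floor. Origin: middle of its front edge, at bench height; x points into the bays, away from the robot, y along it to the robot's left. Seven round-nosed dividers, 8 mm thick, 42 mm high, x 0 to 64 mm, at y = 0, +-46, +-92, +-138 mm; bays 38 mm clear, centres at y = +-23, +-69, +-115 mm. Back bar 22 mm high, face at x = 60 mm.
- round_post: Upright round dark steel post, 32 mm diameter, top 60 mm above the bench, at one end of the rack, left or right: 161 mm from the rack's middle, 34 mm behind its front edge. The bay next to it is the first. Origin: centre of its underside.
- square_block: Low rectangular dark steel block, 56 mm deep, 34 mm wide, 18 mm high (top 24 mm above the bench), on the other end of the rack. Origin: centre of its underside.
- module: Loose aluminium-cased module on the bench in front of the rack, 74 mm long (x), 30 wide (y), 36 high, 0.2 to 0.35 kg, black panel on the end nearer the robot. Origin: centre of its underside; x points to the rack within 0.4 rad. It slides on the bench with friction. Home, it meets the back bar: its origin is at x = 23 mm in the rack's frame, its near end 14 mm out of the bay.
- module_left: Left side (+y) panel of the module, flush with its end pieces, 62 x 2 x 36 mm. Origin: its centre.
- module_right: Right side (-y) panel of the module, flush with its end pieces, 62 x 2 x 36 mm. Origin: its centre.
- parked_a: A like module (74 x 30 x 36 mm, loose) already home in the bay at y = +69 mm, standing 14 to 16 mm out of it. Leave it. Origin: centre of its underside.
- parked_b: A like module already home in the bay at y = -69 mm, standing 14 to 16 mm out of it. Leave it. Origin: centre of its underside.
- carton: Small loose white carton, 75 x 55 x 48 mm, on the bench to one side. Leave it. Origin: centre of its underside.
- screwdriver: Loose blue-handled screwdriver 190 mm long lying on the bench to the other side, its handle toward the robot. Leave it.
- rail1: Piece of the rack's front rail over the bay at y = 115 mm in the rack's frame: flat bare aluminium, 42 mm along the rack, 16 mm wide, 8 mm thick, top 50 mm above the bench, centred 12 mm behind the rack's front edge; 4 mm slits over the dividers part the pieces. Origin: centre of its top face.
- rail2: Piece of the rack's front rail over the bay at y = 69 mm in the rack's frame: flat bare aluminium, 42 mm along the rack, 16 mm wide, 8 mm thick, top 50 mm above the bench, centred 12 mm behind the rack's front edge; 4 mm slits over the dividers part the pieces. Origin: centre of its top face.
- rail3: Piece of the rack's front rail over the bay at y = 23 mm in the rack's frame: flat bare aluminium, 42 mm along the rack, 16 mm wide, 8 mm thick, top 50 mm above the bench, centred 12 mm behind the rack's front edge; 4 mm slits over the dividers part the pieces. Origin: centre of its top face.
- rail4: Piece of the rack's front rail over the bay at y = -23 mm in the rack's frame: flat bare aluminium, 42 mm along the rack, 16 mm wide, 8 mm thick, top 50 mm above the bench, centred 12 mm behind the rack's front edge; 4 mm slits over the dividers part the pieces. Origin: centre of its top face.
- rail5: Piece of the rack's front rail over the bay at y = -69 mm in the rack's frame: flat bare aluminium, 42 mm along the rack, 16 mm wide, 8 mm thick, top 50 mm above the bench, centred 12 mm behind the rack's front edge; 4 mm slits over the dividers part the pieces. Origin: centre of its top face.
- rail6: Piece of the rack's front rail over the bay at y = -115 mm in the rack's frame: flat bare aluminium, 42 mm along the rack, 16 mm wide, 8 mm thick, top 50 mm above the bench, centred 12 mm behind the rack's front edge; 4 mm slits over the dividers part the pieces. Origin: centre of its top face.

How it is judged:
By the outcome, as a careful person would: the job done as asked, in the order asked, and still so for the second after the job is handed in, with the robot touching nothing.
It also fails if it takes over 72 s, if anything falls off the work surface, if the arm or the gripper's body presses on something with over 40 N, if the wrist force passes 120 N, or if a joint passes its speed limit or range.

ROBOT

A 6-joint arm with a two-finger parallel gripper is mounted at the origin on the work surface. World frame = base frame: x ahead of the robot, y to its left, z up, the work surface at z = 0. Lengths are in m, angles in rad, forces in N, time in s.
With the tool pointing down it reaches from about 0.35 to 0.975 m from the base axis. Payload 7.1 kg.
Tool frame: the origin (TCP) lies midway between the tips of the shut fingers; the grasp point (between the pads) lies 19 mm behind it; z points along the fingers, x is the direction in which the jaws open and shut, and the axes are right-handed (so a half turn about z gives the same grasp; the last joint's range is limited). The gripper opens to 88 mm and grips with 3 to 60 N. Pads are 20 mm wide; open, the fingers measure 115 mm over their backs; the gripper's body (75 mm by 178 mm) begins 61 mm behind the grasp point.
Start: joints at [-1.249, 0.423, 1.63, -0, 1.089, -0.019], TCP at [0.209, -0.589, 0.223] pointing down, gripper open.
Joint ranges: [-3, 3], [-0.9, 2.11], [0.09, 2.58], [-1.31, 4.45], [0.11, 2.69], [-2.54, 2.54]. Speed limits (rad/s): [2.39, 2.39, 3.01, 3.14, 3.14, 3.14].

INTERFACE

Orientations are given as a unit quaternion [w, x, y, z].
In Python, from station import move_pose, movel, movej, command_gripper, wait, inverse_kinematics, read_camera, camera_info, MotionError, job_done, get_time, get_joint_pos, get_qvel, get_effort, get_tcp_pos, get_ee_rot, get_ft_force, get_ft_torque, get_grip_width gives the robot as it stands. Calls block until the motion is done:
- move_pose(position, orientation): joint-space move of the TCP to a pose.
- movel(position, frame=None, v=0.15, until_force=None): straight line of the TCP; frame=None keeps the orientation; v is the mean speed in m/s. With until_force (N) it stops when the force on the tool has changed by that much, and returns True; else False.
- movej(angles): joint-space move.
- command_gripper(opening): opening from 0.0 (shut) to 1.0 (fully open); the grip force is fixed at half the most; returns when the fingers have stopped.
- wait(seconds).
- inverse_kinematics(position, orientation): joint angles nearest the present ones, or None.
- read_camera(name): name is "side" or "top"; returns the picture (400x640x3 uint8, red, green, blue); there is no depth.
- camera_info(name): a dict with "intrinsics" (3x3 intrinsics, pixels), "T" (4x4, takes a point from camera to world coordinates). Camera axes: x right, y up, looking along -z (the intrinsics and any distortion apply to the point x, -y, -z); pixel columns grow to the right and rows downward; lengths in m; the calibration is good to about 2 mm. A picture is of the moment at which its call begins. camera_info takes no time and is no camera call.
A pose or a line that the arm cannot do raises MotionError and nothing moves.
- job_done(): hands the job in, once; it reports no verdict.
Readings, each from a call of its own:
- get_time(): time.
- get_joint_pos(): joint angles.
- get_qvel(): joint speeds.
- get_effort(): joint torques, N m.
- get_tcp_pos(): TCP position.
- get_ee_rot(): TCP orientation.
- get_ft_force(): force on the tool from outside, world axes, zero at the start.
- get_ft_torque(): the same for the moment, N m.
- get_grip_width(): opening from 0.0 (shut) to 1.0 (fully open).
Only numpy, scipy, OpenCV 4.12 (cv2) and the standard library are available. Lean on these libraries where they do the work, as an engineer would, in place of code of your own. Each camera call takes 0.05 s, during which the arm holds its last target.

## Working session

There is one attempt and no reset: what is moved stays moved. The work goes in short steps, each a Python script; the robot and the scene stay as the last script left them, time stands still between calls to the robot, and variables do not carry over. Pictures are saved under pics/ and viewed, and the job is handed in when it is done.

```bash
mkdir -p pics; ls; python3 - <<'E'
from station import *
import cv2,numpy as np
for n in("side","top"):
    im=read_camera(n); cv2.imwrite(f"pics/{n}0.png",im[:,:,::-1]); i=camera_info(n); print(n,i)
print(get_time(),get_tcp_pos(),get_ee_rot())
E
```

```text
pics
side {'intrinsics': array([[497.43167515,   0.        , 310.50560105],
       [  0.        , 497.43167515, 193.01856784],
       [  0.        ,   0.        ,   1.        ]]), 'T': array([[-0.86308305,  0.37534062, -0.33794536,  0.2236579 ],
       [-0.5049232 , -0.65691764,  0.55992122,  0.60560747],
       [-0.01184109,  0.65389497,  0.75649267,  0.91605549],
       [ 0.        ,  0.        ,  0.        ,  1.        ]])}
top {'intrinsics': array([[392.64369689,   0.        , 311.09432939],
       [  0.        , 392.64369689, 202.97632758],
       [  0.        ,   0.        ,   1.        ]]), 'T': array([[-0.01184947,  0.9888143 , -0.14868043,  0.46036831],
       [-0.99992646, -0.01133388,  0.00431455, -0.00406681],
       [ 0.00258116,  0.14872062,  0.98887588,  1.12826017],
       [ 0.        ,  0.        ,  0.        ,  1.        ]])}
0.1 [ 0.20874814 -0.58857811  0.22196741] [-3.93089472e-04  8.16773774e-01 -5.76957648e-01 -5.66111677e-04]
```

View pics/side0.png

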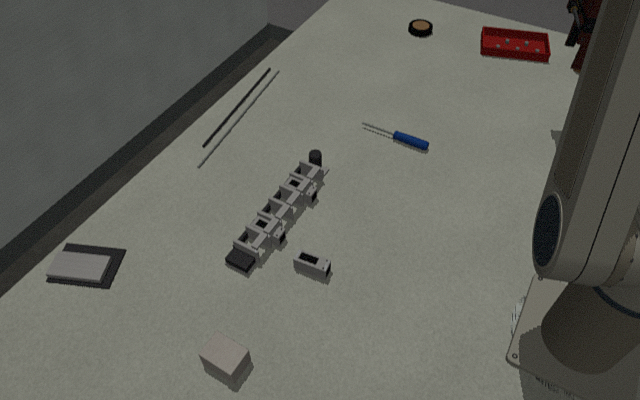

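View pics/top0.png

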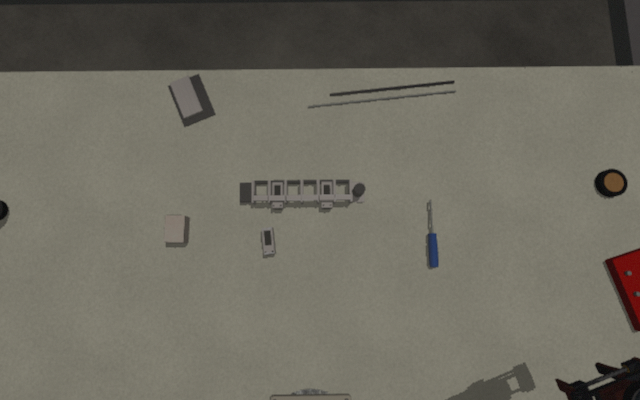

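The round post is at the right end (top view, about (358,189)) and the block at the left. So the first to third bays are y = -115, -69 (full) and -23. The module is at about (267,243), left of the target. I'll zoom in for measurement.

```bash
python3 - <<'E'
import cv2
a=cv2.imread("pics/top0.png")[170:265,230:370]; cv2.imwrite("pics/topz.png",cv2.resize(a,None,fx=5.7,fy=5.7,interpolation=cv2.INTER_CUBIC))
a=cv2.imread("pics/side0.png")[145:285,220:340]; cv2.imwrite("pics/sidez.png",cv2.resize(a,None,fx=4.2,fy=4.2,interpolation=cv2.INTER_CUBIC))
E
```

```text
(no output)
```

View pics/topz.png

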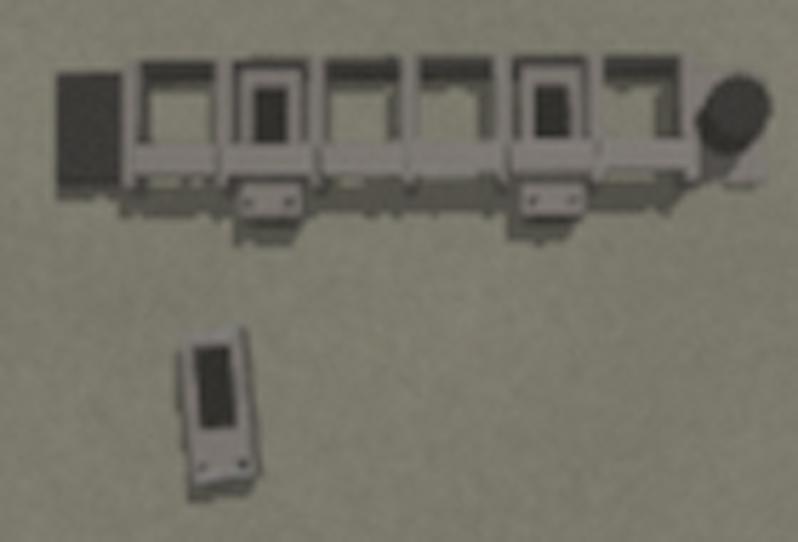

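View pics/sidez.png

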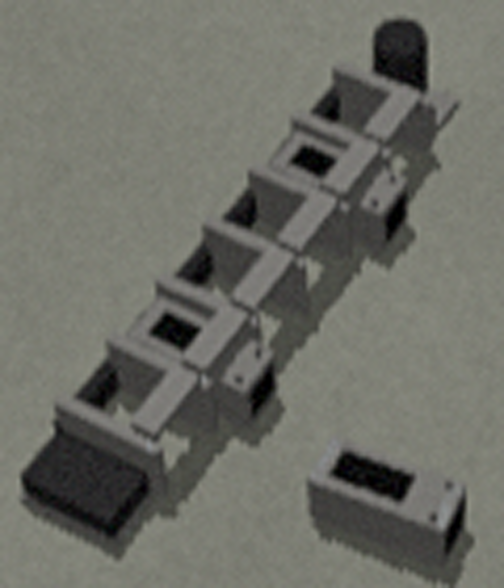

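```bash
cat > h.py <<'E'
import numpy as np,cv2
from station import *
CI={n:camera_info(n) for n in("side","top")}
def proj(n,P):
    P=np.atleast_2d(P);T=CI[n]["T"];K=CI[n]["intrinsics"]
    c=(P-T[:3,3])@T[:3,:3]; c=c*[1,-1,-1]; q=c@K.T
    return q[:,:2]/q[:,2:]
def unproj(n,uv,z):
    T=CI[n]["T"];K=CI[n]["intrinsics"]
    d=np.linalg.solve(K,np.array([uv[0],uv[1],1.]))*[1,-1,-1]; d=T[:3,:3]@d
    return T[:3,3]+d*(z-T[2,3])/d[2]
def place(p,L):  # p=x,y,yaw ; local pts -> world
    L=np.atleast_2d(L).astype(float);c,s=np.cos(p[2]),np.sin(p[2])
    return np.c_[p[0]+c*L[:,0]-s*L[:,1],p[1]+s*L[:,0]+c*L[:,1],L[:,2]]
def rect(x0,x1,y0,y1,z):
    c=[(x0,y0,z),(x1,y0,z),(x1,y1,z),(x0,y1,z)]
    return [(c[i],c[(i+1)%4]) for i in range(4)]
RACK=[]
for k in range(6):
    y=-.115+.046*k; RACK+=rect(.004,.020,y-.021,y+.021,.050)
MOD=rect(-.037,.037,-.015,.015,.036)+[((-.037,-.015,0),(-.037,-.015,.036)),((-.037,.015,0),(-.037,.015,.036))]
def overlay(n,im,items,box,f,fn):
    x0,y0,x1,y1=box
    a=cv2.resize(im[y0:y1,x0:x1,::-1],None,fx=f,fy=f,interpolation=cv2.INTER_CUBIC)
    for p,E in items:
        for A,B in E:
            q=proj(n,place(p,[A,B])); q=((q-[x0,y0]+.5)*f-.5); 
            cv2.line(a,*[tuple(int(v) for v in np.round(k)) for k in q],(0,0,255),1)
    cv2.imwrite(fn,a)
E
cat > fit.py <<'E'
from h import *
from scipy.optimize import least_squares
def tz(U,V): return ((U+.5)/5.7-.5+230,(V+.5)/5.7-.5+170)
def sz(U,V): return ((U+.5)/4.2-.5+220,(V+.5)/4.2-.5+145)
# rack: slits in top
obs=[]
for k,(U,V) in enumerate([(221,160),(318,160),(407,159),(503,158),(600,156)]): obs.append(("top",tz(U,V),(.012,.092-.046*k,.05)))
# side: rail back-edge/ slits
for (U,V),y in [((205,380),.092),((252,307),.046),((298,257),0),((343,205),-.046),((382,152),-.092)]: obs.append(("side",sz(U,V),(.004,y,.05)))
for n in("top","side",None):
    o=[x for x in obs if n is None or x[0]==n]
    r=least_squares(lambda p:np.concatenate([proj(a,place(p,l))[0]-np.array(u) for a,u,l in o]),[.6,0,0])
    print("rack",n,r.x,np.abs(r.fun).max())
tops=[(180,340),(243,328),(259,472),(191,487)]
for n,pts,sc in(("top",tops,tz),("side",[(312,483),(341,443),(465,486),(446,524)],sz)):
    W=[unproj(n,sc(*p),.036)[:2] for p in pts]; print(n,np.round(W,4),np.mean(W,0))
for n,u in(("top",tz(742,103)),("side",sz(401,31))): print("post",unproj(n,u,.06))
E
python3 fit.py
```

```text
rack top [ 0.62645067  0.01778179 -0.00072483] 0.49707585441774427
rack side [ 6.26128552e-01  1.99251848e-02 -4.78307738e-05] 2.212068763724403
rack None [ 0.62639509  0.01888404 -0.00121843] 1.8284234119848577
top [[0.5523 0.131 ]
 [0.5578 0.1003]
 [0.4878 0.0924]
 [0.481  0.1252]] [0.51970563 0.11222769]
side [[0.5538 0.1308]
 [0.5536 0.1031]
 [0.4868 0.0944]
 [0.4842 0.1184]] [0.51959812 0.11165709]
post [ 0.66232206 -0.14396378  0.06      ]
post [ 0.66337152 -0.14819691  0.06      ]
```

```bash
cat > ref.py <<'E'
from h import *
from scipy.optimize import minimize
def score(p,E,ims,sides):
    t=0
    for n in sides:
        g=ims[n]
        for A,B in E:
            q=proj(n,place(p,np.linspace(A,B,25)))
            t+=cv2.remap(g,q[None,:,0].astype(np.float32),q[None,:,1].astype(np.float32),cv2.INTER_CUBIC).mean()
    return -t
def grads(ims):
    o={}
    for n,im in ims.items():
        g=cv2.GaussianBlur(cv2.cvtColor(im,cv2.COLOR_RGB2GRAY).astype(np.float32),(0,0),.7)
        o[n]=cv2.GaussianBlur(np.hypot(cv2.Sobel(g,5,1,0),cv2.Sobel(g,5,0,1)),(0,0),.6)
    return o
def refine(p,E,ims,sides=("top","side")):
    g=grads(ims);s=np.array([.003,.003,.02]);best=None
    for d in np.array(np.meshgrid([-1,0,1],[-1,0,1],[-1,0,1])).reshape(3,-1).T:
        r=minimize(lambda v:score(np.array(p)+v*s,E,g,sides),d*.6,method="Nelder-Mead",options=dict(maxiter=300))
        if best is None or r.fun<best.fun: best=r
    return np.array(p)+best.x*s,best.fun
E
python3 - <<'E'
from ref import *
ims={n:cv2.imread(f"pics/{n}0.png")[:,:,::-1].copy() for n in("top","side")}
R=[.6265,.0185,-.0005];M=[.5197,.112,.115]
for s in(("top",),("side",),("top","side")):
    print(s,refine(R,RACK,ims,s),refine(M,MOD[:4] if s==("top",) else MOD,ims,s))
r=refine(R,RACK,ims)[0];m=refine(M,MOD,ims)[0]
overlay("top",ims["top"],[(r,RACK),(m,MOD)],(230,170,370,265),5.7,"pics/ot.png")
overlay("side",ims["side"],[(r,RACK),(m,MOD)],(220,145,340,285),4.2,"pics/os.png")
E
```

```text
('top',) (array([ 6.27363519e-01,  2.35917808e-02, -2.43237347e-04]), np.float64(-1618.419677734375)) (array([0.51138429, 0.1175066 , 0.13281793]), np.float64(-404.5957946777344))
('side',) (array([0.62860602, 0.01541414, 0.00099402]), np.float64(-3104.638427734375)) (array([0.52044386, 0.11625545, 0.17125867]), np.float64(-807.9202270507812))
('top', 'side') (array([6.28253160e-01, 1.23791689e-02, 2.90894768e-05]), np.float64(-4622.88427734375)) (array([0.51305984, 0.11778752, 0.09803139]), np.float64(-1259.9019775390625))
```

View pics/ot.png

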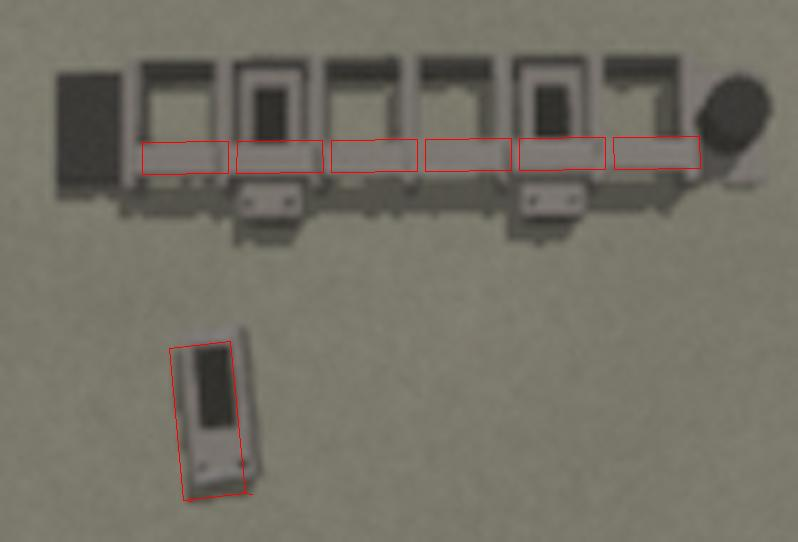

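View pics/os.png

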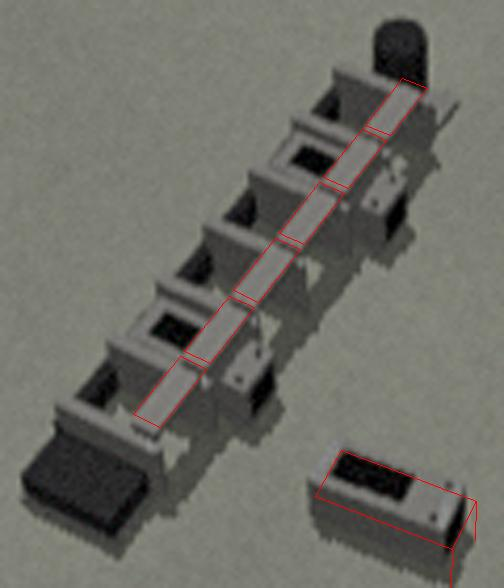

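```bash
python3 - <<'E'
from ref import *
ims={n:cv2.imread(f"pics/{n}0.png")[:,:,::-1].copy() for n in("top","side")}
r=[.6265,.0175,0];m=[.5197,.112,.112]
E=list(RACK)
for k in range(7):
    y=-.138+.046*k; E+=[((.02,y-.004,.042),(.064,y-.004,.042)),((.02,y+.004,.042),(.064,y+.004,.042))]
a=np.linspace(0,2*np.pi,25); c=[(.034+.016*np.cos(t),-.161+.016*np.sin(t),.06) for t in a]; E+=list(zip(c[:-1],c[1:]))
overlay("top",ims["top"],[(r,E),(m,MOD)],(230,170,370,265),5.7,"pics/ot.png")
overlay("side",ims["side"],[(r,E),(m,MOD)],(220,145,340,285),4.2,"pics/os.png")
E
```

```text
(no output)
```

View pics/ot.png

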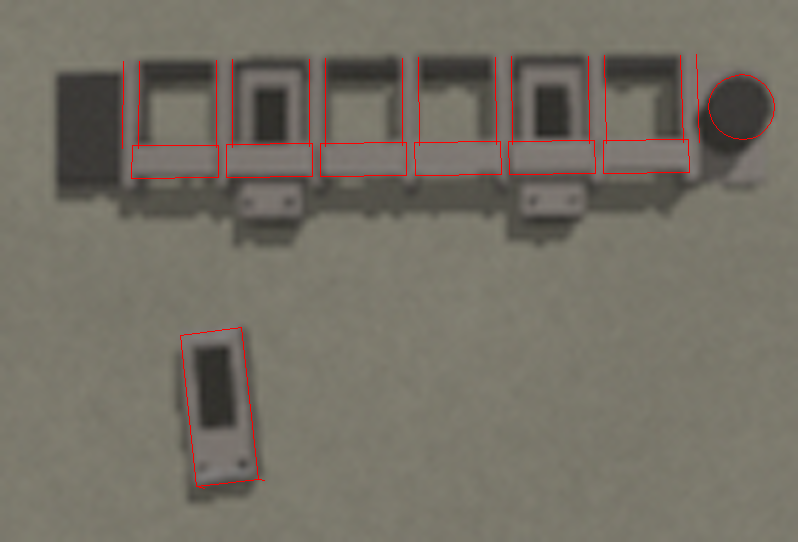

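View pics/os.png

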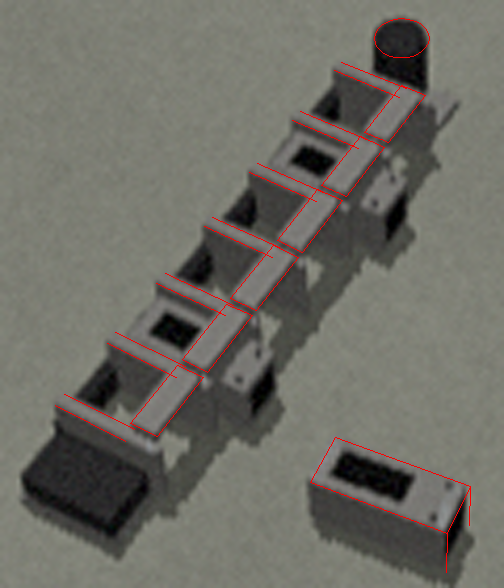

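Both overlays fit within about 1 mm. Rack origin is (0.6265, 0.0175) with yaw about 0, and the module is at about (0.519, 0.112) with yaw about 0.11. Next I'll shut the gripper and go above the first bay.

```bash
python3 - <<'E'
from h import *
command_gripper(0.0)
q=[0,1,0,0]
print(get_time(),inverse_kinematics([.6385,-.1025,.13],q))
move_pose([.6385,-.1025,.13],q)
movel([.6385,-.1025,.075],v=.1)
print(get_time(),get_tcp_pos(),get_ee_rot(),get_joint_pos(),get_ft_force())
for n in("side","top"):
    im=read_camera(n); cv2.imwrite(f"pics/{n}1.png",im[:,:,::-1])
    b=(220,120,340,260) if n=="side" else (230,130,370,250)
    overlay(n,im,[([.6265,.0175,0],RACK)],b,4.2 if n=="side" else 5,f"pics/{n}1z.png")
E
```

```text
1.4417 [-1.77577290e-01  5.63671426e-01  1.63841288e+00 -4.44089210e-16
  9.39508343e-01 -1.77577290e-01]
4.475 [ 0.63869831 -0.10256811  0.07502062] [-1.01149211e-06  9.99999999e-01 -3.69097749e-05  2.65229987e-05] [-1.77632224e-01  6.38510349e-01  1.65835507e+00  1.51953955e-05
  8.44675382e-01 -1.77568494e-01] [-0.65880086  0.38120869 -0.39612225]
```

View pics/side1z.png

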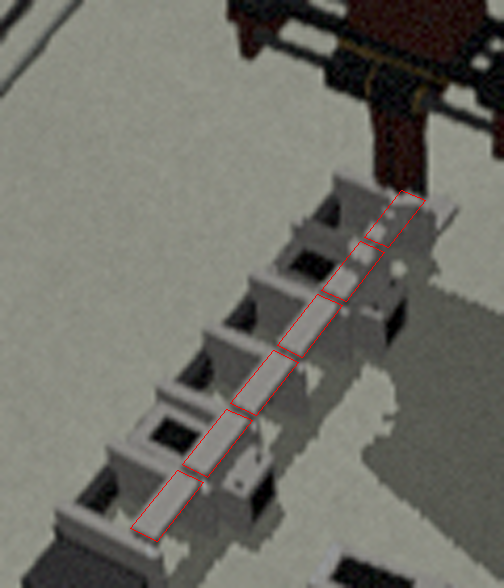

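View pics/top1z.png

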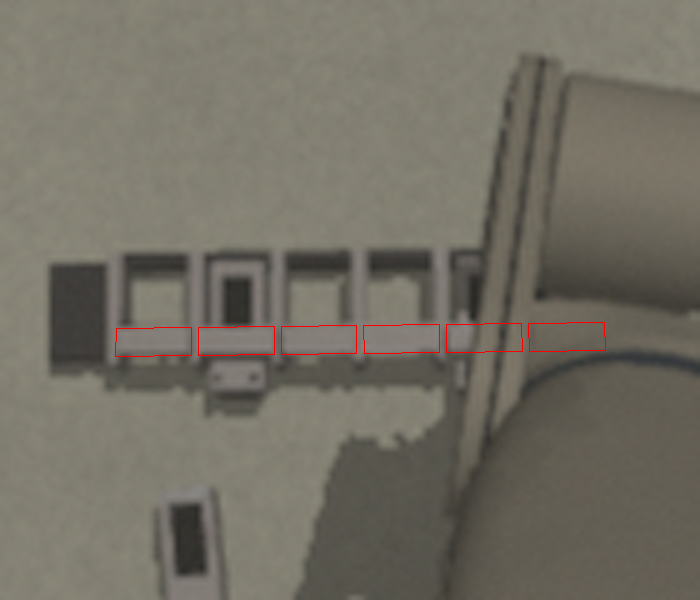

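The fingertip is above the outer half of the first bay's rail (side zoom, about (400,190)). The other rails and the module are undisturbed. Next I'll descend until contact.

```bash
python3 - <<'E'
from h import *
f0=get_ft_force()
movel([.6385,-.1025,.056],v=.05)
print(get_ft_force())
h=movel([.6385,-.1025,.044],v=.01,until_force=4)
print(h,get_time(),get_tcp_pos(),get_ft_force())
wait(.2);print(get_tcp_pos(),get_ft_force())
E
```

```text
[-0.01594641  0.17347743  0.16658892]
True 5.7917 [ 0.63853903 -0.10252264  0.05042547] [-1.88310429 -0.06617907  5.13960431]
[ 0.6385229  -0.10251046  0.05040166] [-1.09098247 -0.15586537  5.44312343]
```

```bash
cat > slide.py <<'E'
from h import *
z=get_tcp_pos()[2]-.0002; y=get_tcp_pos()[1]; yend=-.0025
while y>-9:
    y=min(y+.0125,yend)
    movel([.6385,y,z],v=.04)
    f=get_ft_force();p=get_tcp_pos();print(round(get_time(),2),np.round(p,4),np.round(f,1),round(z,5))
    if abs(f[2])>25 or np.hypot(f[0],f[1])>20: print("stop");break
    z-=np.clip((6-f[2])*.00006,-.0004,.0003)
    if y>=yend: break
E
python3 slide.py
```

```text
6.45 [ 0.6388 -0.0892  0.0504] [0.9 2.5 5.4] 0.0502
6.92 [ 0.6387 -0.0771  0.0504] [-0.3 -0.5  6.2] 0.05016
7.38 [ 0.6387 -0.0646  0.0504] [ 0.5 -0.1  4.9] 0.05018
7.85 [ 0.6388 -0.0522  0.0504] [-0.  -1.1  6. ] 0.05011
8.31 [ 0.6387 -0.0396  0.0504] [ 1.3 -1.4  5.6] 0.05011
8.78 [ 0.6388 -0.0272  0.0504] [ 0.9 -0.9  6.1] 0.05008
9.24 [ 0.6387 -0.0147  0.0504] [ 0.1 -0.9  6.1] 0.05009
9.71 [ 0.6388 -0.0022  0.0504] [-0.5 -0.7  6.2] 0.0501
9.96 [ 0.6387 -0.0022  0.0504] [ 0.7 -0.8  6.8] 0.05011
```

The rail run held a steady 5–6 N from y = -0.1025 to -0.0022 and stopped within the third piece. Next I'll lift off, look, and move to the module's left side.

```bash
python3 - <<'E'
from h import *
movel([.6385,-.0025,.12],v=.12)
q=[0,.70710678,-.70710678,0]
move_pose([.518,.17,.12],q)
movel([.518,.17,.016],v=.12)
print(get_time(),get_tcp_pos(),get_joint_pos(),get_ft_force())
im=read_camera("side");cv2.imwrite("pics/side2.png",im[:,:,::-1])
overlay("side",im,[([.6265,.0175,0],RACK),([.519,.112,.108],MOD)],(220,145,360,285),4.2,"pics/side2z.png")
im=read_camera("top")
overlay("top",im,[([.6265,.0175,0],RACK),([.519,.112,.108],MOD)],(230,170,370,265),5.7,"pics/top2z.png")
E
```

```text
13.3583 [0.51850848 0.1701479  0.01652859] [2.95267403e-01 6.28224081e-01 1.90323675e+00 5.09762612e-06
 6.09084800e-01 1.86606993e+00] [ 0.5379319  -0.57423087  0.1652562 ]
```

View pics/side2z.png

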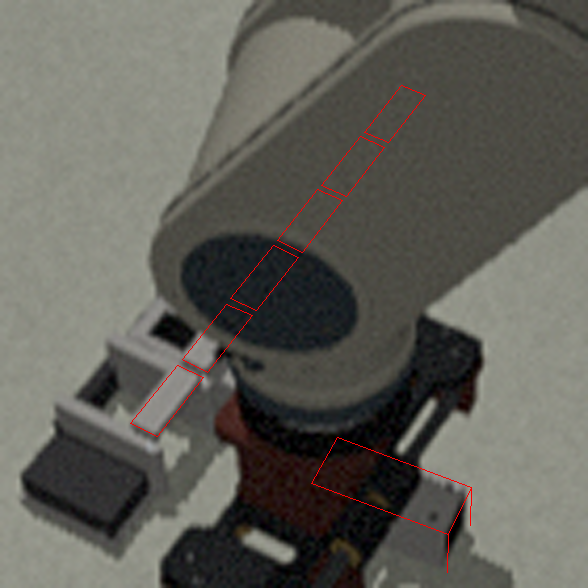

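View pics/top2z.png

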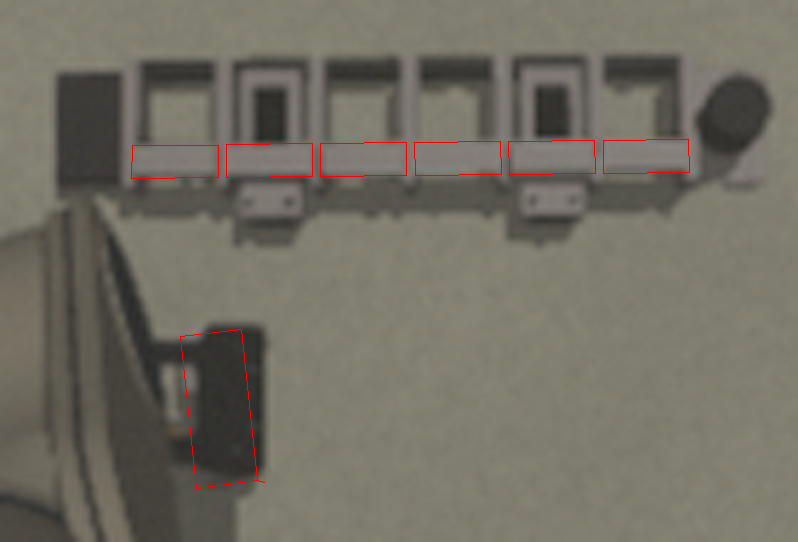

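The fingertip is down clear of the module's left side, at y = 0.17. The rack and parked modules look unchanged. Next comes a first partial push to the right, then a look.

```bash
cat > look.py <<'E'
from h import *
import sys
def look(tag,m):
    for n in("side","top"):
        im=read_camera(n);cv2.imwrite(f"pics/{n}_{tag}.png",im[:,:,::-1])
        b=(220,145,360,285) if n=="side" else (230,170,370,265)
        overlay(n,im,[([.6265,.0175,0],RACK),(m,MOD)],b,4.2 if n=="side" else 5.7,f"pics/{n}_{tag}z.png")
E
python3 - <<'E'
from look import *
F=[]
for y in(.15,.14,.13,.12,.11,.10,.09,.08):
    movel([.518,y,.016],v=.06);F.append((round(get_tcp_pos()[1],4),np.round(get_ft_force(),1)))
print(F)
movel([.518,.11,.016],v=.15);movel([.518,.13,.14],v=.2);move_pose([.40,.25,.2],[0,.70710678,-.70710678,0])
print(get_time())
look("3",[.519,.08-.0285,0])
E
```

```text
[(np.float64(0.1495), array([-0.2,  0.4, -0.1])), (np.float64(0.1396), array([ 1.2, -0. , -0.5])), (np.float64(0.1296), array([ 0.4, -0.5, -0.3])), (np.float64(0.1195), array([-0.4,  0.1,  0.5])), (np.float64(0.1095), array([-0.8,  1. ,  0.8])), (np.float64(0.0995), array([ 0.5, -0.2,  1.3])), (np.float64(0.0895), array([-0. ,  0.1,  0.2])), (np.float64(0.0795), array([-0.3, -0.2, -0.2]))]
18.025
```

View pics/side_3z.png

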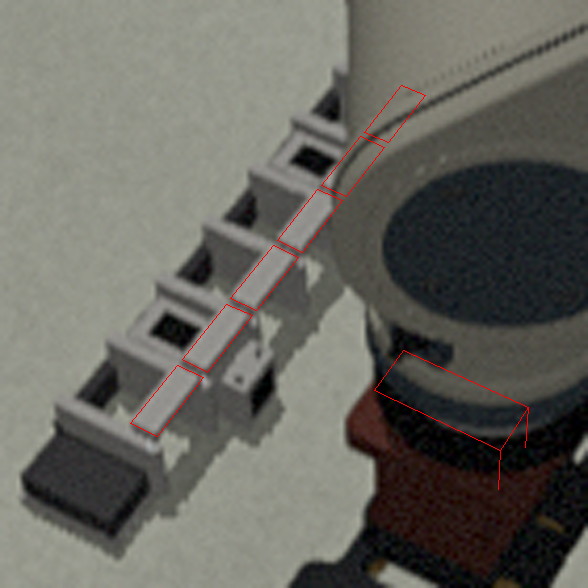

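View pics/top_3z.png

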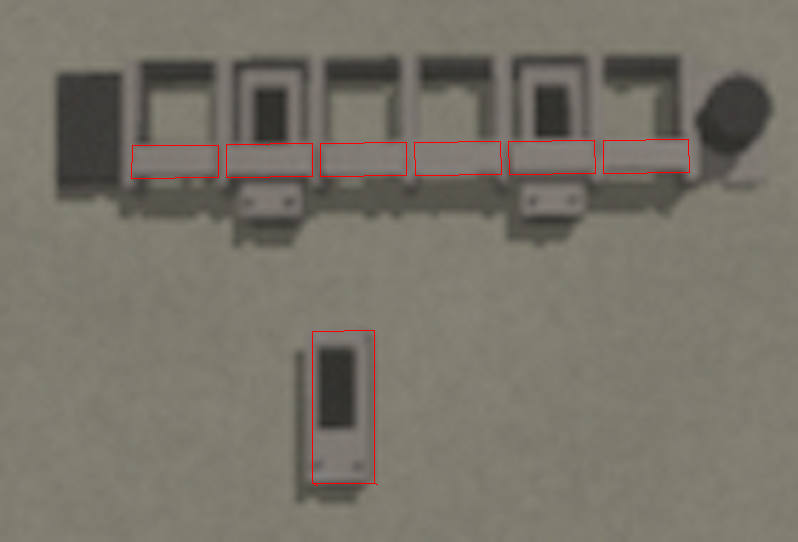

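Seen from above, the module lies squarely at about (0.518, 0.0535) with yaw about 0, so centre = TCP − 26 mm. Next I'll push on to y ≈ -0.0055.

```bash
python3 - <<'E'
from look import *
q=[0,.70710678,-.70710678,0]
move_pose([.518,.11,.14],q)
movel([.518,.105,.016],v=.15);movel([.518,.09,.016],v=.1)
movel([.518,.021,.016],v=.05);print(get_tcp_pos(),get_ft_force())
movel([.518,.05,.016],v=.15);movel([.518,.07,.14],v=.2);move_pose([.40,.25,.2],q)
print(get_time())
look("4",[.518,-.0055,0])
E
```

```text
[0.51793209 0.02116605 0.01595742] [-0.03666631  0.65483235 -0.35372218]
23.7333
```

View pics/side_4z.png

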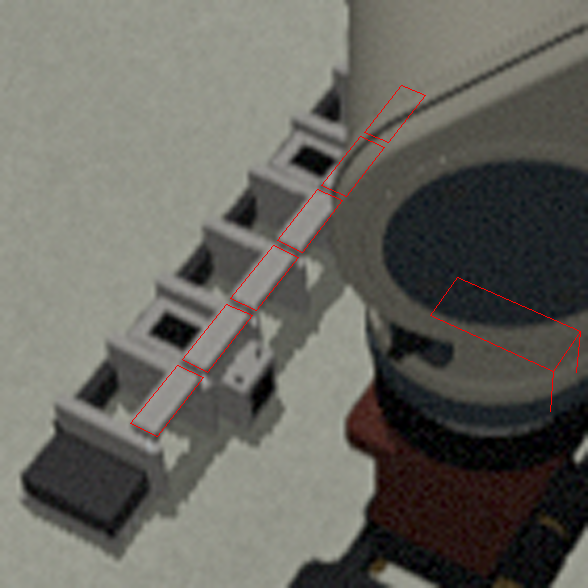

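View pics/top_4z.png

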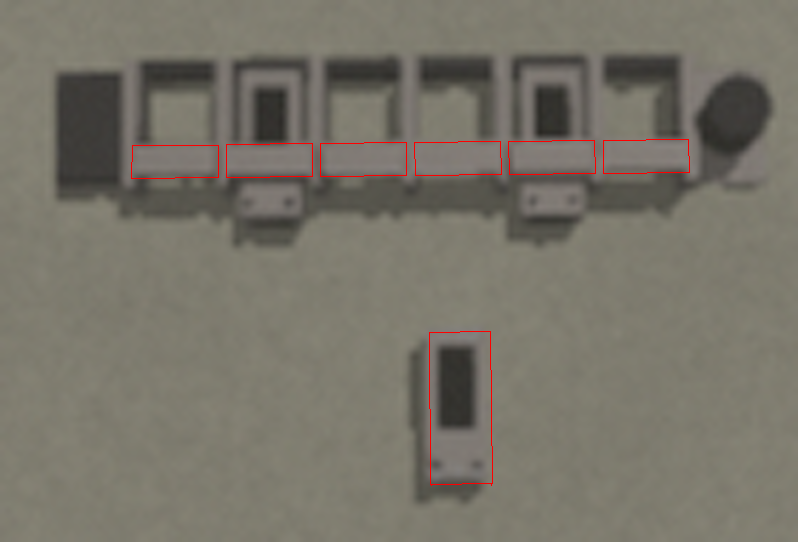

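The module is at about (0.518, -0.0045), square and lined up with the third bay (its centre at column 458, the bay's at 457). Next I'll push from behind to just before the bay mouth.

```bash
python3 - <<'E'
from look import *
q=[0,1,0,0]
move_pose([.42,-.0045,.14],q)
movel([.435,-.0045,.016],v=.15);movel([.455,-.0045,.016],v=.1)
movel([.533,-.0045,.016],v=.05);print(get_tcp_pos(),get_ft_force())
movel([.50,-.0045,.016],v=.15);movel([.46,-.0045,.14],v=.2);move_pose([.40,.25,.2],q)
print(get_time())
look("5",[.533+.011+.037,-.0045,0])
E
```

```text
[ 0.53298528 -0.00449866  0.0161018 ] [-0.06729178 -0.08325248  0.26088948]
30.9417
```

View pics/side_5z.png

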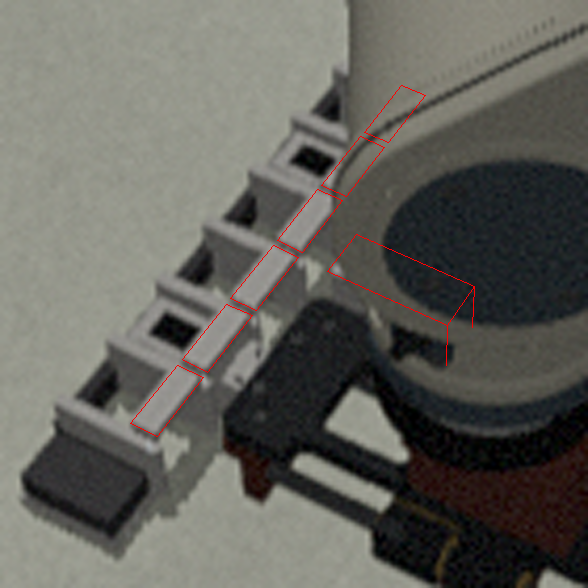

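View pics/top_5z.png

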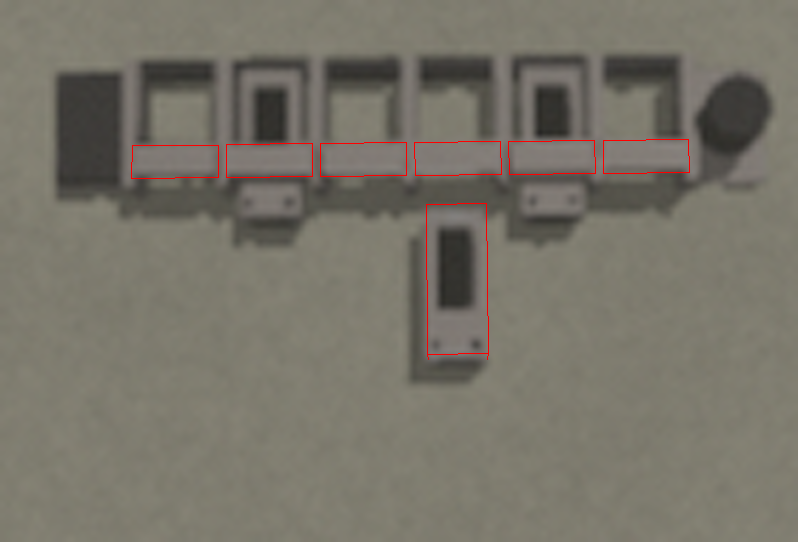

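The module sits squarely at the bay mouth (edges at columns 426–488, bay centre 457). Next I'll push it home with force detection.

```bash
python3 - <<'E'
from look import *
q=[0,1,0,0]
move_pose([.44,-.0048,.14],q)
movel([.50,-.0048,.016],v=.15);
a=movel([.592,-.0048,.016],v=.05,until_force=8);print(a,get_tcp_pos(),get_ft_force())
if not a:
    a=movel([.612,-.0048,.016],v=.015,until_force=6);print(a,get_tcp_pos(),get_ft_force())
    wait(.3);print(get_tcp_pos(),get_ft_force())
print(get_time())
E
```

```text
False [ 0.59189691 -0.00480718  0.01605483] [-0.9151174   0.51200901 -0.95264185]
True [ 0.60458232 -0.00477038  0.01557986] [ 0.03956981  0.44446271 -0.26327949]
[ 0.60346016 -0.00473313  0.01515507] [ 0.12736003 -0.54124828 -0.26970944]
36.3167
```

```bash
python3 - <<'E'
from look import *
q=[0,1,0,0]
a=movel([.610,-.0048,.0155],v=.008,until_force=9);print(a,get_tcp_pos(),get_ft_force())
movel([.58,-.0048,.016],v=.1);movel([.48,-.0048,.14],v=.2);move_pose([.40,.30,.25],q)
print(get_time(),get_tcp_pos())
look("6",[.6265+.023,-.0048,0])
E
```

```text
True [ 0.60447084 -0.00473336  0.01479499] [-0.64585986 -0.15900271 -0.5796634 ]
39.4333 [0.40015168 0.2992234  0.2492929 ]
```

View pics/side_6z.png

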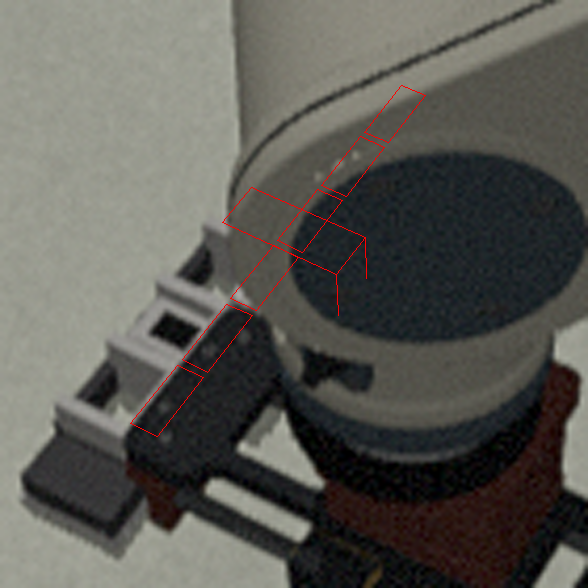

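View pics/top_6z.png

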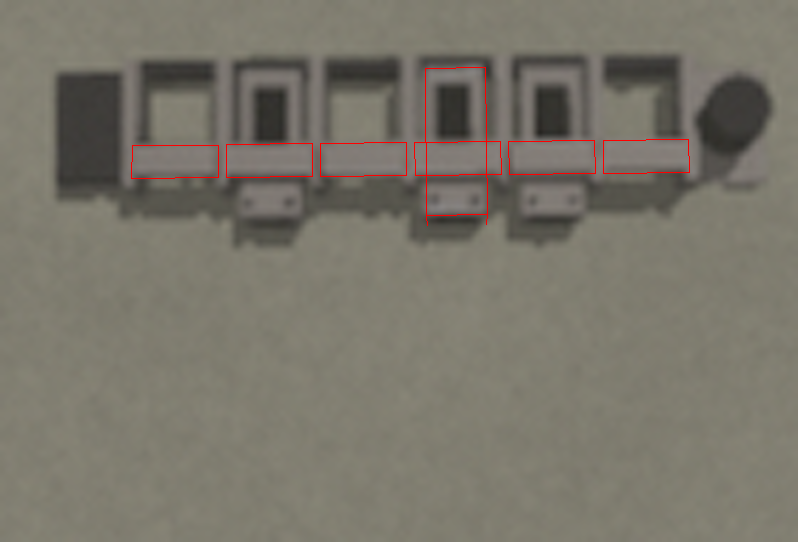

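View pics/top_6.png

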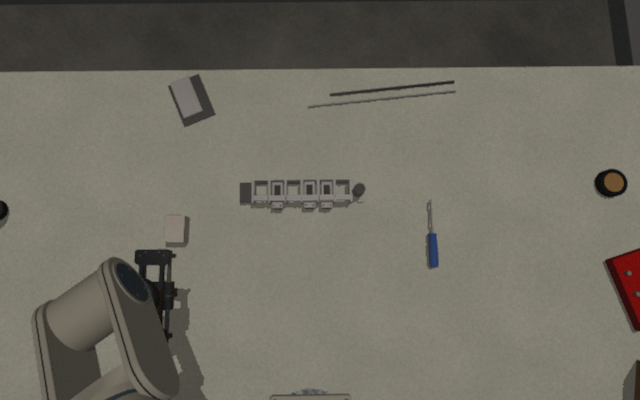

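The module's near end is level with the parked ones (zoom row about 215), and both pushes stopped at TCP x = 0.6045. I'll move the arm to the far side for a clear side view.

```bash
python3 - <<'E'
from look import *
movej([-1.249,.423,1.63,0,1.089,-.019])
print(get_time(),get_tcp_pos(),get_ft_force())
look("7",[.6265+.023,-.0048,0])
E
```

```text
42.7167 [ 0.2096265  -0.58853173  0.22275095] [ 0.11555713  0.13176761 -0.83508585]
```

View pics/side_7z.png

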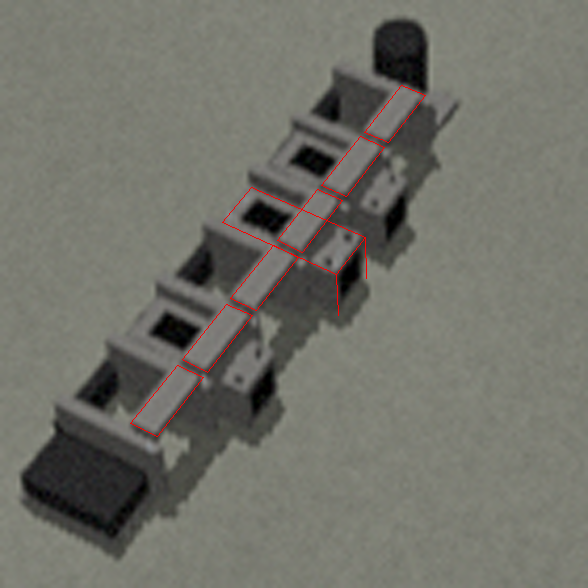

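View pics/side_7.png

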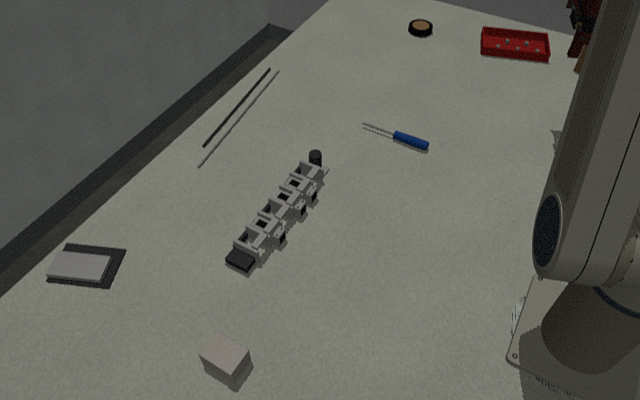

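View pics/top_7z.png

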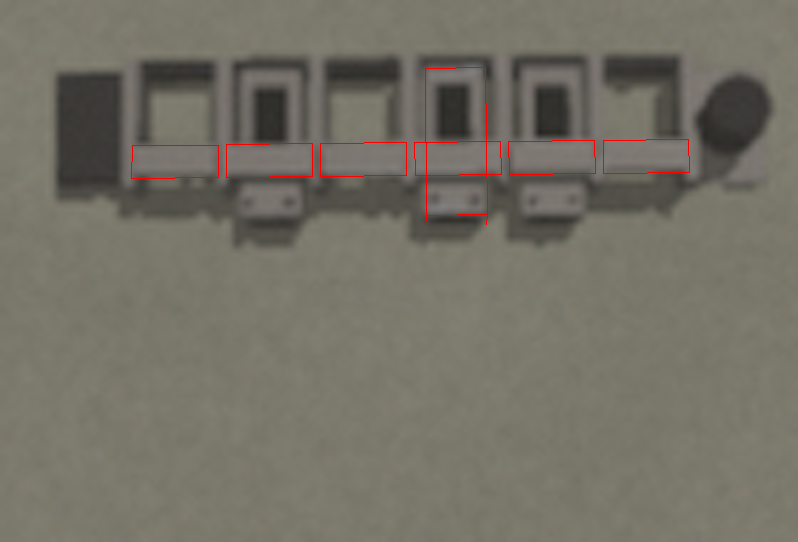

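Both views show the module home in the third bay, matching the predicted home outline. The carton (225,360), screwdriver (395,138) and parked modules are unmoved, and the arm is clear. I'm handing in.

```bash
python3 -c "
from station import *
print(get_time());job_done()"
```

```text
42.8167
the job is handed in; nothing more can be done
```

The job is done and handed in at 42.8 s.

- **Rail run:** The post is at the right end, so I ran the shut fingertip from y = -120 mm to -20 mm in the rack's frame. That covers the first three bays, including the full one. The downward force read 4.9–6.8 N all the way, and I lifted off inside the third piece.
- **Push:** I pushed the module sideways on its left panel, in two stages, until it was lined up with the third bay. I then pushed it in from behind with the shut fingers. It was never gripped or lifted.
- **Home check:** The force stop tripped twice, at TCP x = 0.6046 and 0.6045. That is about 3 mm beyond the 0.6015 I expected from my estimate of the finger's half thickness. The force read near zero just after each stop. In both final views the module matches the predicted home outline to about 1 mm, and in the top view its near end is level with the parked modules.
- **Other objects:** Compared by eye in the pictures, the parked modules, carton and screwdriver have not moved. The arm is back at its start pose, clear of everything.
- **Failed check:** An automatic edge fit of the rack and module poses gave wrong results, probably because it locked onto shadows. I used poses from picked points instead and checked them by overlay in both views.

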